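Close and latch the bench ingot mould

TASK

Close the ingot mould for the next pour: swing its lying half fully upright against the fixed half, hook the draw latch's wire loop over the claw on top of that half, then throw the latch lever over past its toggle point until it lies fully down and holds the mould shut by itself. Leave the doming block, the die and the file beside it where they are.

Things in the scene. Friction and masses are not known exactly. Their poses are not given: they have to be found in the camera images.
- mould: Mould's fixed part: dark bed 14 mm thick, upright steel half, latch bracket. Origin: on the bench, under the parting plane. Body +x is level, from the fixed half toward the hinged half; +y along the hinge pins; +z up. Bed 90 mm wide for x -112 to 33 mm, then 44 mm wide to x 99. Fixed half: x -30 to 0, 50 mm wide, top z 94 mm. Its place and heading vary; it is screwed down.
- mould_hinge (a point): Point on the foot hinge's axis (parallel to the mould's y), mid-width; at x 34, z 18 mm from the mould's origin.
- half_grip (a point): Point in the hinged half (steel plate, 50 mm wide in y, 78 long, 30 thick, 0.55 kg) at mid-width, mid-thickness, 18 mm from its top end; a good place to pinch it by its sides. From the hinge it is x -18, z 58 mm when upright, x 58, z 18 mm lying. Lying, its cavity side faces up, its faces 22 and 52 mm above the bench, and only bench lies beside its outer end.
- half (a joint): Swing of the hinged half about its foot hinge, rad: 0 = upright, shut against the fixed half; 1.57 = lying on its back, as it starts. Light friction: it falls to the side it leans to; upright it stays shut by its weight.
- keeper (a point): Where the loop's bar seats: on the outer side (away from the fixed half) of the claw, 3.5 mm above the half's top end; moves with the half; its x, z are the mould's when the half is upright. The claw is a steel block 24 mm wide (y), 10 thick, standing 20 mm proud of the half's top end at mid-width, leaning 0.2 rad outward, its tip level with the half's outer face.
- lever (a joint): Latch lever, rad: 0 = shut, level, pointing along the mould's -x; 1.57 = upright; stops at 2.0, leaning toward the hinged half. Starts at 0.95 to 1.2, leaning away. Friction holds it where it is left (1 N moves the grip). With the loop hooked, the toggle point is near 0.25 and takes about 2 N at the grip; below it the latch pulls the lever down.
- lever_pivot (a point): Point on the lever's pivot axis (parallel to the mould's y), mid-width; at x -48, z 112 mm from the mould's origin.
- lever_grip (a point): Middle of the lever's black rubber grip, 95 mm from the pivot. The lever reaches 122 mm from its pivot; the grip covers 56 to 122 mm and is 25 mm wide (y) and 11 mm thick.
- loop (a joint): Swing of the wire loop relative to the lever, rad: 0 = as when latched; about 3.1 = folded on the lever's front (hinged half's) side, as it starts. It swings freely by its weight, so it drops toward the hinged half when the lever is swung past upright.
- loop_bar (a point): Middle of the loop's cross bar (6 mm rod along y). The loop is a U, 46 mm wide outside, 34 inside, 93 mm from bar to its pivot on the lever, which is 20 mm from the lever's pivot toward the grip. Its legs straddle the claw and rest on the half's top end. The bar clears the claw's tip only with the lever upright or leaning to the hinged half. Sprung, it stretches 5 mm when latched.
- doming_block: Small steel doming block with hemispherical hollows, 34 x 40 x 28 mm, standing beside the mould near the hinged half; origin under its middle. Bystander.
- die_bar: Flat steel ornamental die, 58 x 160 x 17 mm, lying beside the mould; origin under its centre. Bystander.
- file_2: Tapered steel file with a light wooden handle, 24 x 175 x 28 mm, lying beside the mould on the robot's side; origin under its middle. Bystander.

How it is judged:
On the way, in this order (a step that is already met when the one before it is completed fails the run):
1. the hinged half stands upright against the fixed half (value of joint half below 0.06 rad), for 0.2 s.
2. the loop's bar lies beyond the claw, lower than its tip, with the lever still up (x of loop_bar in the frame of keeper above -0.002 m and z of loop_bar in the frame of keeper below 0.008 m and value of joint half below 0.06 rad and value of joint lever above 0.6 rad), for 0.2 s.
At the end, for the whole second after the job is handed in: The hinged half is upright and shut (within 0.04 rad), the loop's bar sits behind the claw within 8 mm of its seat, the lever lies within 0.08 rad of fully shut, past the toggle point, the doming block, die and file are within 25 mm of where they were, and all stays so (value of joint half below 0.04 rad and value of joint lever below 0.08 rad and distance between loop_bar and keeper below 0.008 m and distance of each of doming_block, die_bar, file_2 from where it was at the start of the episode below 0.025 m); the robot touches nothing.
It fails at once if the doming block, the die or the file is shifted by more than 25 mm (distance of any of doming_block, die_bar, file_2 from where it was at the start of the episode above 0.025 m).
It also fails if it takes over 56 s, if anything falls off the work surface, if the arm or the gripper's body presses on something with over 40 N, if the wrist force passes 120 N, or if a joint passes its speed limit or range.

ROBOT

A 6-joint arm with a two-finger parallel gripper is mounted at the origin on a cart in front of the work surface, level with it; the furniture and walls round the work are solid. World frame = base frame: x ahead of the robot, y to its left, z up, the work surface at z = 0. Lengths are in m, angles in rad, forces in N, time in s.
With the tool pointing down it reaches from about 0.35 to 0.775 m from the base axis. Payload 7.3 kg.
Tool frame: the origin (TCP) lies at the very end of the fingers, on their centre line; the grasp point (between the pads) lies 19 mm behind it (robot.tcp_to_grasp is the distance from the TCP to the grasp point, in m); x points along the fingers, y is the direction in which the jaws open and shut, and the axes are right-handed (so a half turn about x gives the same grasp; the last joint's range is limited). The gripper opens to 92 mm and grips with 3 to 60 N. Pads are 19 mm wide; open, the fingers measure 130 mm over their backs; the gripper's body (75 mm by 190 mm) begins 47 mm behind the grasp point.
Start: joints at [-1.262, 0.342, 1.524, -0, 1.275, -0.146], TCP at [0.231, -0.472, 0.227] pointing down, gripper open.
Joint ranges: [-2.53, 2.53], [-0.77, 2.02], [0.04, 2.7], [-1, 4.14], [0.28, 2.66], [-3.11, 3.11]. Speed limits (rad/s): [2.57, 2.57, 3.14, 3.14, 3.14, 3.14].

INTERFACE

Orientations are given as [roll, pitch, yaw] about the fixed x, y, z axes, in that order (R = Rz(yaw) Ry(pitch) Rx(roll)).
In Python, from cell import robot gives the robot as it stands.
- The arm moves only by the tool move_arm, never from a script. Its argument "increments" is a list of rows, each a list of 4 numbers: the shift along the tool's x, y, z normalised to -1 to 1, where 1 is 40 cm, then the turn about the tool's x normalised to -1 to 1, where 1 is 60 degrees. In form: [[dx, dy, dz, twist], ...]. A call has 1 to 5 rows; each row is the pose to reach, as a shift and turn from the pose commanded when the call began, along the tool's axes at that moment; what a row does not reach only later rows make up. A row lasts 1/8 s, in which the tool goes at most 62.5 mm and 10.7 degrees, less where a joint would pass 70% of its speed; a pose out of reach is approached as far as the arm can. A call with a number of a shift or a turn outside -1 to 1 is refused whole. A call with a gripper value outside its range is refused whole. "gripper" is the closure, from 0 (fully open) to 1 (shut), set as the call begins (left out, the last holds). The fingers move at their own pace and stop on an object; "squeeze" is the grip in N (left out, the last holds). Time passes only in rows, so rows that repeat a pose let the fingers close. It gives the time, the measured TCP pose, the force and the opening at its end, in the units of the state.
- robot.observe(): the state, without advancing time (a new reading comes with each control period).
- robot.read_camera(name): name is "side" or "top"; returns the picture (480x640x3 uint8, red, green, blue); there is no depth.
- robot.camera_params(name): a dict with "fx", "fy", "cx", "cy" (pixels), "k1" (the pictures are not rectified: a ray, as slopes to the right and down, at radius r is drawn at 1 + k1 r^2 times it, then the intrinsics apply), "R" (3x3) and "t" (3): a world point X has camera coordinates R X + t. Camera axes: x right, y down, z forward; pixel columns grow to the right and rows downward; lengths in m; the calibration is good to about 2 mm. A picture is of the moment at which its call begins. camera_params takes no time and is no camera call.
- robot.hand_in(): hands the job in, once; it reports no verdict.
The state is a dict: "time": time; "qpos": joint angles; "qvel": joint speeds; "joint_efforts": joint torques, N m; "tool_pos": TCP position; "tool_rot": TCP orientation; "contact_force": force on the tool from outside, world axes, zero at the start; "torque": the same for the moment, N m; "opening": finger opening in m.
Only numpy, scipy, OpenCV 4.12 (cv2) and the standard library are available. Lean on these libraries where they do the work, as an engineer would, in place of code of your own. Each camera call takes 0.05 s, during which the arm holds its last target.

## Working session

There is one attempt and no reset: what is moved stays moved. The work goes in short steps, Python scripts to look and compute and a tool call to move; the robot and the scene stay as the last step left them, time stands still between calls to the robot, and variables do not carry over. Pictures are saved under pics/ and viewed, and the job is handed in when it is done.

Besides the shell and the picture viewer there is one more tool, called after ">>>" as a command line: name --pt "numbers of a row" for each row, then --argument value for the rest. move_arm: Moves the arm, as the interface text tells. Its arguments: {"type":"object","properties":{"increments":{"type":"array","items":{"type":"array","items":{"type":"number"}}},"gripper":{"type":"number"},"squeeze":{"type":"number"}},"required":["increments"]}

```bash
ls; mkdir -p pics; python3 - <<'E'
from cell import robot
import cv2,json
print(robot.observe())
for n in("side","top"):
    cv2.imwrite(f"pics/{n}0.png",robot.read_camera(n)[:,:,::-1]); print(n,robot.camera_params(n))
E
```

```text
pics
{'time': 0.0, 'qpos': array([-1.26202188e+00,  3.42742207e-01,  1.52502366e+00, -3.84081155e-05,
        1.27541397e+00, -1.45974294e-01]), 'qvel': array([ 0.00097412,  0.00377291,  0.00032038, -0.00039148,  0.00025311,
        0.0005991 ]), 'joint_efforts': array([-9.92685818e-04, -4.31240129e+01, -2.44218224e+01,  7.17190979e-02,
        5.59310918e-02, -1.74656311e-04]), 'tool_pos': array([ 0.2304926 , -0.47123279,  0.22603254]), 'tool_rot': array([-1.69363498,  1.56920872,  1.90271763]), 'contact_force': array([0.61917792, 0.36122873, 0.48883527]), 'torque': array([-0.04231714, -0.01214695, -0.0302417 ]), 'opening': 0.09136495294635624}
side {'fx': 581.1353301214499, 'fy': 581.1353301214499, 'cx': 316.1565106580789, 'cy': 249.9616833110302, 'k1': 0.011811930111791179, 'R': array([[ 0.9970796 ,  0.07528986,  0.01279516],
       [ 0.05281256, -0.5587524 , -0.82765125],
       [-0.05516442,  0.82590992, -0.56109687]]), 't': array([-0.54168598,  0.0713628 ,  0.90845699])}
top {'fx': 516.2998736821195, 'fy': 516.2998736821195, 'cx': 309.05847890040593, 'cy': 246.19953758987361, 'k1': -0.06646227692021123, 'R': array([[-8.30443242e-04, -9.99928869e-01,  1.18982357e-02],
       [-9.92524504e-01, -6.27916560e-04, -1.22043906e-01],
       [ 1.22042696e-01, -1.19106411e-02, -9.92453383e-01]]), 't': array([0.0335037 , 0.55521557, 0.89019882])}
```

View pics/side0.png

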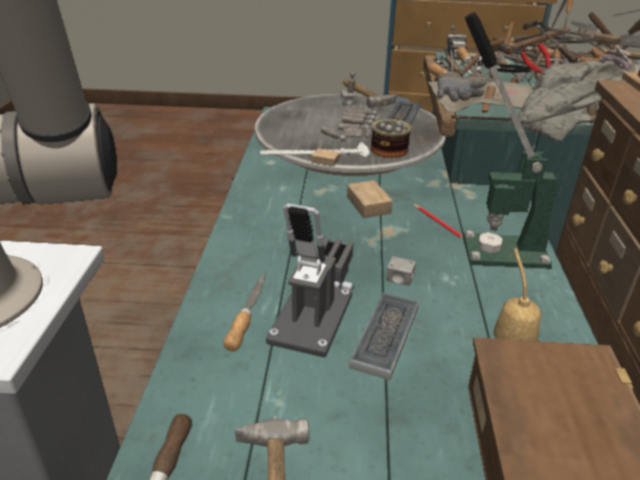

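View pics/top0.png

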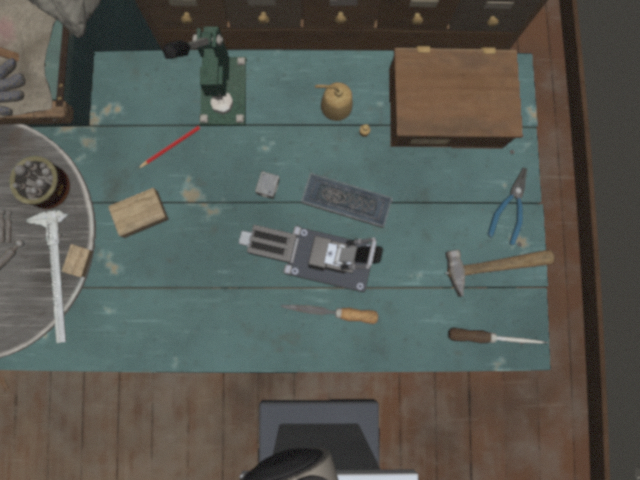

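```bash
python3 - <<'E'
import cv2
a=cv2.imread("pics/top0.png")[210:310,220:400]
cv2.imwrite("pics/top0c.png",cv2.resize(a,None,fx=4.4,fy=4.4,interpolation=cv2.INTER_CUBIC))
a=cv2.imread("pics/side0.png")[190:370,240:430]
cv2.imwrite("pics/side0c.png",cv2.resize(a,None,fx=3.3,fy=3.3,interpolation=cv2.INTER_CUBIC))
E
```

```text
(no output)
```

View pics/top0c.png

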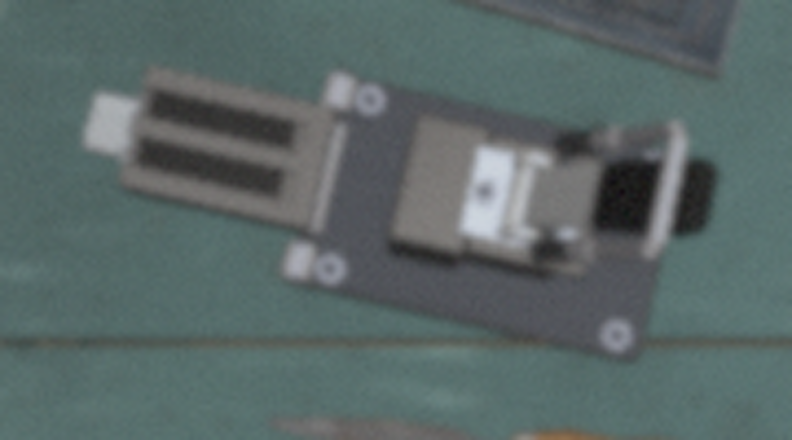

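View pics/side0c.png

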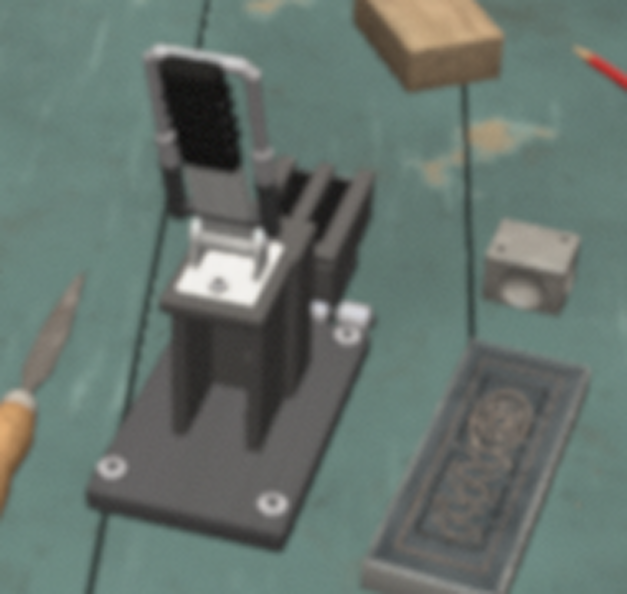

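```bash
cat > h.py <<'E'
import numpy as np,cv2
from cell import robot
def ray(n,uv):
    p=robot.camera_params(n);K=np.array([[p['fx'],0,p['cx']],[0,p['fy'],p['cy']],[0,0,1]])
    s=cv2.undistortPoints(np.array([[uv]],float),K,np.array([p['k1'],0,0,0]))[0,0]
    R=np.array(p['R']);t=np.array(p['t'])
    return -R.T@t, R.T@np.array([*s,1])
def on(n,uv,z):
    c,d=ray(n,uv);return c+d*(z-c[2])/d[2]
def proj(n,X):
    p=robot.camera_params(n);K=np.array([[p['fx'],0,p['cx']],[0,p['fy'],p['cy']],[0,0,1]])
    return cv2.projectPoints(np.array(X,float).reshape(-1,1,3),cv2.Rodrigues(np.array(p['R']))[0],np.array(p['t']),K,np.array([p['k1'],0,0,0]))[0].reshape(-1,2)
def onplane(n,uv,p0,nn):
    c,d=ray(n,uv);return c+d*(np.dot(p0-c,nn)/np.dot(d,nn))
E
python3 - <<'E'
from h import *
np.set_printoptions(precision=4,suppress=True)
T=lambda u,v,z:on("top",(220+(u+.5)/4.4-.5,210+(v+.5)/4.4-.5),z)
S=lambda u,v,z:on("side",(240+(u+.5)/3.3-.5,190+(v+.5)/3.3-.5),z)
a,b,c=T(370,100,.015),T(330,268,.015),T(617,335,.015)
print("top screws",a,b,c); 
print("yaw",np.arctan2(*(b-c)[1::-1]),np.arctan2(*(b-a)[1::-1])+np.pi/2, np.linalg.norm(a-b),np.linalg.norm(b-c))
a2,b2,c2=S(347,333,.015),S(112,467,.015),S(273,503,.015);print("side",a2,b2,c2)
print("yaw side",np.arctan2(*(a2-c2)[1::-1]),np.linalg.norm(a2-c2),np.linalg.norm(b2-c2),np.arctan2(*(b2-c2)[1::-1]))
p,q=T(150,68,.052),T(122,188,.052);print("half end",p,q,(p+q)/2,np.linalg.norm(p-q))
r=T(637,358,.014);print("bed corner",r)
print(S(90,495,.014),S(280,545,.014))
E
```

```text
top screws [0.5831 0.043  0.015 ] [0.513  0.0595 0.015 ] [ 0.4853 -0.0588  0.015 ]
yaw 1.3408741676661984 4.48151332750739 0.07199937487045062 0.12149327676948919
side [0.5843 0.0473 0.015 ] [ 0.4865 -0.0554  0.015 ] [ 0.5572 -0.0716  0.015 ]
yaw side 1.3463578435691823 0.12200535894855315 0.07252248187941843 2.916213663292493
half end [0.5904 0.1312 0.052 ] [0.5421 0.1417 0.052 ] [0.5663 0.1365 0.052 ] 0.04949656986768119
bed corner [ 0.4759 -0.0671  0.014 ]
[ 0.4794 -0.0725  0.014 ] [ 0.5617 -0.0952  0.014 ]
```

```bash
cat >> h.py <<'E'
np.set_printoptions(precision=4,suppress=True)
O=np.array([.5432,.032,0]);YAW=1.343
EX=np.array([np.cos(YAW),np.sin(YAW),0]);EY=np.array([-np.sin(YAW),np.cos(YAW),0]);EZ=np.array([0,0,1.])
def M(x,y,z): return O+EX*x+EY*y+EZ*z
def toM(X): X=np.asarray(X)-O; return np.array([X@EX,X@EY,X[2]])
from scipy.spatial.transform import Rotation as Rn
def goto(x,y,z):
    s=robot.observe();R=Rn.from_euler('xyz',s['tool_rot']).as_matrix()
    d=R.T@(M(x,y,z)-s['tool_pos']);ty=R[:,1]
    a=np.degrees(np.arctan2(ty@(-R[:,2]*0),1))
    # twist about tool x taking tool y to +-EY
    c=R.T@EY; a=np.degrees(np.arctan2(c[2],c[1])); a=(a+90)%180-90
    print("t",s['time'],"tcpM",toM(s['tool_pos']),"F",s['contact_force'],"open",s['opening'],"\nd_norm",d/.4,"twist",a/60,"q6",s['qpos'][5],"R",R.round(3).tolist())
E
python3 - <<'E'
from h import *
print("block",toM(on("top",(267,184),.028)))
for z in (.052,):
  X=[M(.110,y,z) for y in(-.025,.025)]+[M(-.112,.045,.014),M(-.112,-.045,.014),M(-.048,0,.112)]
  print(proj("top",X),proj("side",X))
goto(.092,0,.12)
E
```

```text
block [ 0.1049 -0.1063  0.028 ]
[[252.4033 223.9727]
 [245.6026 251.4277]
 [364.3282 291.9875]
 [374.7417 244.0277]
 [339.1129 254.2556]] [[352.4141 240.8576]
 [323.3429 235.6436]
 [263.7378 336.6975]
 [324.9229 350.7022]
 [308.525  260.8235]]
t 0.1 tcpM [-0.5609  0.1909  0.2261] F [-0.0302 -0.5209  0.6722] open 0.09176458814593173 
d_norm [ 0.2669 -0.9651 -1.3999] twist -0.8482022372156502 q6 -0.14597897891615114 R [[-0.0, 0.439, -0.898], [0.001, -0.898, -0.439], [-1.0, -0.001, -0.0]]
```

>>> move_arm --pt "-0.13 0 0 0" --pt "-0.26 0 0 0" --pt "-0.26 -0.09 -0.12 -0.17" --pt "-0.26 -0.18 -0.25 -0.34" --pt "-0.26 -0.27 -0.37 -0.5" --gripper 0.22

```text
time: 0.72
tool_pos: [0.3166, -0.3078, 0.3304]
tool_rot: [-2.56, 1.57, 1.565]
contact_force: [0.3, -0.1, -0.8]
opening: 0.0715
```

```bash
python3 - <<'E'
from h import *
goto(.092,0,.33)
E
```

```text
t 0.725 tcpM [-0.3822  0.144   0.3304] F [ 0.273  -0.1308 -0.7574] open 0.07150918340300995 
d_norm [ 0.0016 -0.0804 -1.2364] twist -0.3435171215255456 q6 -0.357890700656091 R [[0.0, 0.832, -0.554], [0.0, -0.554, -0.832], [-1.0, -0.0, -0.0]]
```

>>> move_arm --pt "0 -0.01 -0.15 -0.17" --pt "0 -0.02 -0.3 -0.34" --pt "0 -0.03 -0.45 -0.34" --pt "0 -0.04 -0.6 -0.34" --pt "0 -0.05 -0.75 -0.34"

```text
time: 1.35
tool_pos: [0.4676, -0.0476, 0.3306]
tool_rot: [-0.441, 1.571, -2.248]
contact_force: [0.8, 0.3, -0.6]
opening: 0.0714
```

```bash
python3 - <<'E'
from h import *
goto(.092,0,.33)
E
```

```text
t 1.35 tcpM [-0.0947  0.0556  0.3306] F [ 0.7793  0.3068 -0.5724] open 0.07139539418338843 
d_norm [ 0.0013  0.1351 -0.4678] twist -0.008151915711657883 q6 -0.0282735617889819 R [[-0.0, 0.972, -0.234], [-0.0, -0.234, -0.972], [-1.0, -0.0, 0.0]]
```

>>> move_arm --pt "0 0.04 -0.14 -0.008" --pt "0 0.09 -0.28 -0.008" --pt "0 0.135 -0.42 -0.008" --pt "0 0.135 -0.468 -0.008" --pt "0.1 0.135 -0.468 -0.008"

```text
time: 1.98
tool_pos: [0.5647, 0.1212, 0.2922]
tool_rot: [1.841, 1.565, 0.045]
contact_force: [0.3, 0.3, -0.4]
opening: 0.0715
```

```bash
python3 - <<'E'
from h import *
goto(.092,0,.017)
cv2.imwrite("pics/top1.png",cv2.resize(robot.read_camera("top")[160:330,200:420,::-1],None,fx=3.5,fy=3.5,interpolation=cv2.INTER_CUBIC))
E
```

```text
t 1.975 tcpM [ 0.0917 -0.0008  0.2922] F [ 0.3154  0.2539 -0.4305] open 0.07150746600990335 
d_norm [ 0.6881 -0.0057  0.0003] twist 0.002057910491078019 q6 0.30446014712612834 R [[0.006, 0.975, -0.224], [0.0, -0.224, -0.975], [-1.0, 0.005, -0.001]]
```

View pics/top1.png

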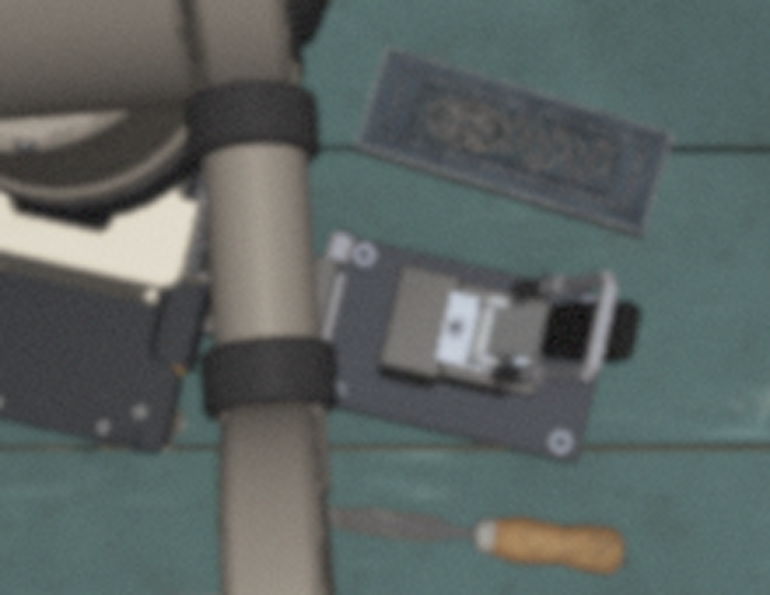

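>>> move_arm --pt "0.13 0 0 0" --pt "0.26 0 0 0" --pt "0.4 0 0 0" --pt "0.48 0 0 0" --pt "0.5 0 0 0"

```text
time: 2.65
tool_pos: [0.562, 0.1188, 0.0892]
tool_rot: [-1.197, 1.566, -2.997]
contact_force: [0.6, -0.0, 0.8]
opening: 0.0719
```

```bash
python3 - <<'E'
from h import *
goto(.092,0,.017)
cv2.imwrite("pics/s1.png",cv2.resize(robot.read_camera("side")[100:370,220:500,::-1],None,fx=2.2,fy=2.2,interpolation=cv2.INTER_CUBIC))
E
```

```text
t 2.65 tcpM [0.0888 0.0013 0.0892] F [ 0.5833 -0.039   0.7695] open 0.0718801761863379 
d_norm [ 0.1804  0.004  -0.0083] twist -0.0011092252165970725 q6 0.3042955666028498 R [[-0.004, 0.974, -0.227], [-0.001, -0.227, -0.974], [-1.0, -0.004, 0.002]]
```

View pics/s1.png

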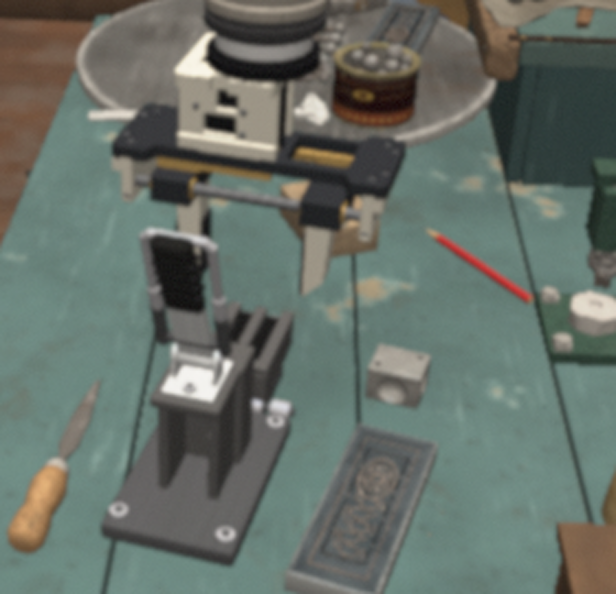

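>>> move_arm --pt "0.06 0 0 0" --pt "0.12 0 0 0" --pt "0.16 0 0 0" --pt "0.18 0 0 0" --pt "0.18 0 0 0"

```text
time: 3.32
tool_pos: [0.5636, 0.1197, 0.019]
tool_rot: [1.313, 1.571, -0.486]
contact_force: [0.0, 0.1, 0.1]
opening: 0.0716
```

>>> move_arm --pt "0 0 0 0" --pt "0 0 0 0" --pt "0 0 0 0" --pt "0 0 0 0" --gripper 0.6 --squeeze 20

```text
time: 3.82
tool_pos: [0.5637, 0.1198, 0.0192]
tool_rot: [1.814, 1.57, 0.015]
contact_force: [-0.2, -0.9, 3.1]
opening: 0.05
```

```bash
python3 - <<'E'
from h import *
goto(.092,0,.017)
for th in np.linspace(1.57,0,11):
    # local grip from hinge: rotate from upright (-18,58) outward by th (clockwise toward +x)
    x=-18*np.cos(th)+58*np.sin(th); z=58*np.cos(th)+18*np.sin(th)
    print(round(th,2),"dx up norm",-(z-18)/400,"dz norm",-(x-58)/400)
cv2.imwrite("pics/s2.png",cv2.resize(robot.read_camera("side")[100:370,220:500,::-1],None,fx=2.2,fy=2.2,interpolation=cv2.INTER_CUBIC))
E
```

```text
t 3.825 tcpM [ 0.0902 -0.0002  0.0192] F [-0.2131 -0.9461  3.1122] open 0.050014574002443864 
d_norm [ 0.0055 -0.0005 -0.0045] twist -0.00023179022187112727 q6 0.3045884222156283 R [[0.001, 0.974, -0.226], [0.0, -0.226, -0.974], [-1.0, 0.001, -0.0]]
1.57 dx up norm -0.00011545310498888738 dz norm 3.588067686697727e-05
1.41 dx up norm -0.022226551515248598 dz norm 0.008872887449385658
1.26 dx up norm -0.042683983616059656 dz norm 0.02105840481412795
1.1 dx up norm -0.06098452909520251 dz norm 0.03629268841302268
0.94 dx up norm -0.07667802362294024 dz norm 0.054200999084708
0.78 dx up norm -0.08937843217898545 dz norm 0.07434282085224592
0.63 dx up norm -0.09877334490038982 dz norm 0.09622269691594709
0.47 dx up norm -0.1046316618675915 dz norm 0.11930241710310555
0.31 dx up norm -0.10680927779509872 dz norm 0.1430142569827521
0.16 dx up norm -0.1052526267924549 dz norm 0.16677494298424833
0.0 dx up norm -0.1 dz norm 0.19
```

View pics/s2.png

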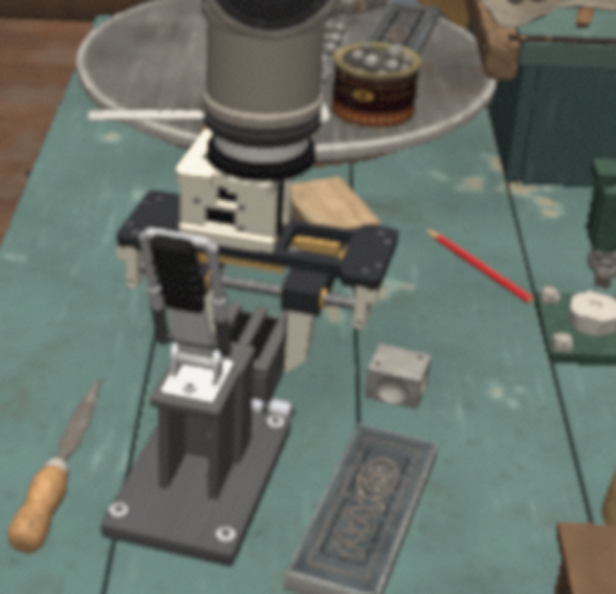

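>>> move_arm --pt "-0.011 0.0 0.004 0" --pt "-0.022 0 0.009 0" --pt "-0.033 0 0.015 0" --pt "-0.043 0 0.021 0" --pt "-0.052 0 0.028 0"

```text
time: 4.5
tool_pos: [0.561, 0.1082, 0.0393]
tool_rot: [0.093, 1.57, -1.706]
contact_force: [5.2, -1.9, -10.4]
opening: 0.0498
```

```bash
python3 - <<'E'
from h import *
goto(.092,0,.017)
E
```

```text
t 4.5 tcpM [ 0.0782 -0.0001  0.0393] F [  5.1762  -1.8829 -10.4362] open 0.049843993012568616 
d_norm [ 0.0556 -0.0002 -0.0345] twist -0.00036440382202348093 q6 0.2854113390833713 R [[-0.0, 0.974, -0.226], [-0.001, -0.226, -0.974], [-1.0, 0.0, 0.001]]
```

>>> move_arm --pt "-0.009 0 0.008 0" --pt "-0.017 0 0.017 0" --pt "-0.025 0 0.026 0" --pt "-0.032 0 0.036 0" --pt "-0.037 0 0.046 0"

```text
time: 5.12
tool_pos: [0.5569, 0.0907, 0.0541]
tool_rot: [2.387, 1.57, 0.588]
contact_force: [4.9, 0.8, -9.7]
opening: 0.0497
```

```bash
python3 - <<'E'
from h import *
goto(.016,0,.057)
cv2.imwrite("pics/s3.png",cv2.resize(robot.read_camera("side")[100:370,220:500,::-1],None,fx=2.2,fy=2.2,interpolation=cv2.INTER_CUBIC))
E
```

```text
t 5.125 tcpM [ 0.0603 -0.      0.0541] F [ 4.8977  0.8326 -9.7064] open 0.049707422771796315 
d_norm [-0.0072 -0.      0.1108] twist -0.0005434732872743097 q6 0.25380478028867137 R [[0.0, 0.974, -0.226], [0.0, -0.226, -0.974], [-1.0, 0.0, -0.0]]
```

View pics/s3.png

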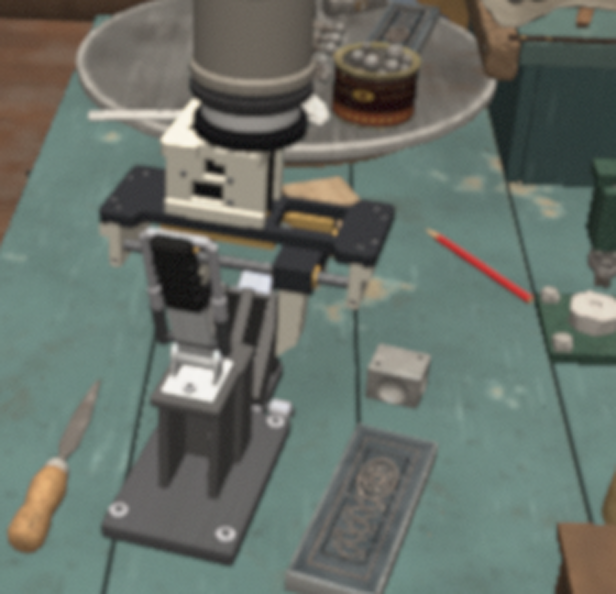

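>>> move_arm --pt "-0.006 0 0.011 0" --pt "-0.01 0 0.022 0" --pt "-0.013 0 0.033 0" --pt "-0.0155 0 0.045 0" --pt "-0.017 0 0.056 0"

```text
time: 5.8
tool_pos: [0.5519, 0.0696, 0.0613]
tool_rot: [2.657, 1.57, 0.858]
contact_force: [5.2, 2.4, -6.5]
opening: 0.0501
```

```bash
python3 - <<'E'
from h import *
goto(.016,0,.057)
E
```

```text
t 5.8 tcpM [0.0386 0.     0.0613] F [ 5.154   2.4084 -6.5122] open 0.05012515571357733 
d_norm [0.0107 0.     0.0564] twist -0.0004393313914249575 q6 0.21459370825668614 R [[0.001, 0.974, -0.226], [0.001, -0.226, -0.974], [-1.0, 0.001, -0.001]]
```

>>> move_arm --pt "-0.001 0 0.012 0" --pt "0.0005 0 0.024 0" --pt "0.002 0 0.036 0" --pt "0.005 0 0.047 0" --pt "0.008 0 0.057 0"

```text
time: 6.42
tool_pos: [0.5466, 0.0466, 0.0587]
tool_rot: [1.46, 1.57, -0.339]
contact_force: [0.8, 1.7, 5.0]
opening: 0.0498
```

```bash
python3 - <<'E'
from h import *
goto(.016,0,.057)
cv2.imwrite("pics/s4.png",cv2.resize(robot.read_camera("side")[150:330,240:440,::-1],None,fx=3,fy=3,interpolation=cv2.INTER_CUBIC))
E
```

```text
t 6.425 tcpM [0.015  0.     0.0587] F [0.7939 1.7474 4.9715] open 0.049792181830696156 
d_norm [ 0.0042  0.     -0.0026] twist -0.0001303498492234212 q6 0.1735375009768869 R [[0.001, 0.974, -0.226], [-0.0, -0.226, -0.974], [-1.0, 0.001, 0.0]]
```

View pics/s4.png

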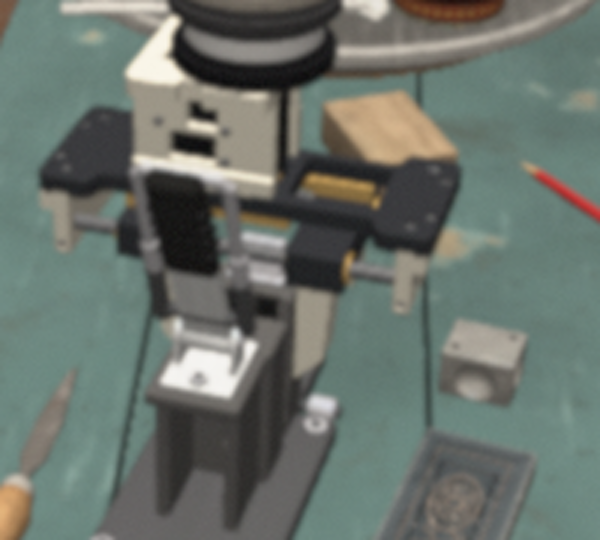

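>>> move_arm --pt "0.001 0 0.005 0" --pt "0.002 0 0.009 0" --pt "0.002 0 0.009 0" --pt "0.002 0 0.009 0"

```text
time: 6.98
tool_pos: [0.5457, 0.043, 0.0573]
tool_rot: [0.423, 1.57, -1.376]
contact_force: [-0.6, 1.0, 5.5]
opening: 0.05
```

```bash
python3 - <<'E'
from h import *
goto(.016,0,.057)
E
```

```text
t 6.975 tcpM [0.0113 0.     0.0573] F [-0.576   1.0204  5.4801] open 0.049957472915923964 
d_norm [ 0.0009  0.0001 -0.0118] twist -2.7896982508461103e-05 q6 0.167347743588225 R [[0.0, 0.974, -0.226], [-0.001, -0.226, -0.974], [-1.0, 0.0, 0.001]]
```

>>> move_arm --pt "0.001 0 0.004 0" --pt "0.001 0 0.006 0" --pt "0.001 0 0.006 0"

```text
time: 7.35
tool_pos: [0.5452, 0.0411, 0.0566]
tool_rot: [1.96, 1.571, 0.161]
contact_force: [2.0, 2.3, 2.2]
opening: 0.05
```

```bash
python3 - <<'E'
from h import *
goto(.016,0,.057)
E
```

```text
t 7.35 tcpM [0.0093 0.0001 0.0566] F [2.0155 2.3382 2.1888] open 0.04996105773685047 
d_norm [-0.0011  0.0002 -0.0167] twist -0.000257213660863916 q6 0.16309245638410216 R [[0.0, 0.974, -0.226], [0.0, -0.226, -0.974], [-1.0, 0.0, -0.0]]
```

>>> move_arm --pt "0 0 0 0" --pt "0 0 0 0" --pt "0 0 0 0" --gripper 0.22

```text
time: 7.72
tool_pos: [0.5448, 0.0409, 0.0564]
tool_rot: [-1.005, 1.57, -2.804]
contact_force: [-0.3, 0.1, -0.0]
opening: 0.0704
```

```bash
python3 - <<'E'
from h import *
goto(.016,0,.057)
cv2.imwrite("pics/s5.png",cv2.resize(robot.read_camera("side")[150:330,240:440,::-1],None,fx=3,fy=3,interpolation=cv2.INTER_CUBIC))
E
```

```text
t 7.725 tcpM [0.009  0.0005 0.0564] F [-0.3122  0.0741 -0.0297] open 0.07042516906687346 
d_norm [-0.0015  0.0012 -0.0175] twist -6.140470782630321e-05 q6 0.163043566775671 R [[-0.001, 0.974, -0.226], [-0.0, -0.226, -0.974], [-1.0, -0.001, 0.001]]
```

View pics/s5.png

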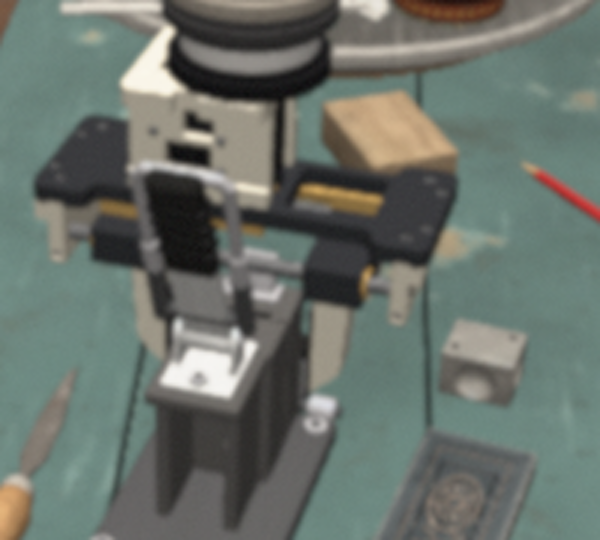

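>>> move_arm --pt "-0.06 0 -0.01 0" --pt "-0.18 0 -0.02 0" --pt "-0.32 0 -0.02 0" --pt "-0.46 0 -0.02 0" --pt "-0.6 0 -0.02 0"

```text
time: 8.4
tool_pos: [0.5465, 0.0488, 0.2986]
tool_rot: [-0.034, 1.57, -1.833]
contact_force: [1.6, -0.2, -0.6]
opening: 0.0716
```

>>> move_arm --pt "-0.05 0.1 -0.1 0" --pt "-0.05 0.2 -0.2 0" --pt "-0.05 0.3 -0.25 0" --pt "-0.05 0.4 -0.25 0" --gripper 1

```text
time: 8.9
tool_pos: [0.7263, 0.112, 0.3161]
tool_rot: [-1.456, 1.57, 3.031]
contact_force: [1.7, -0.9, -0.0]
opening: 0.0365
```

```bash
python3 - <<'E'
from h import *
goto(-.12,0,.3)
cv2.imwrite("pics/s6.png",cv2.resize(robot.read_camera("side")[170:370,240:440,::-1],None,fx=3,fy=3,interpolation=cv2.INTER_CUBIC))
cv2.imwrite("pics/t6.png",cv2.resize(robot.read_camera("top")[200:320,220:400,::-1],None,fx=4.4,fy=4.4,interpolation=cv2.INTER_CUBIC))
E
```

```text
t 8.9 tcpM [ 0.1192 -0.1603  0.3161] F [ 1.6758 -0.907  -0.0261] open 0.036496615734291964 
d_norm [ 0.0406 -0.4022  0.5971] twist 0.0023192680408210247 q6 0.27415550275211154 R [[-0.001, 0.975, -0.223], [0.0, -0.223, -0.975], [-1.0, -0.001, 0.0]]
```

View pics/s6.png

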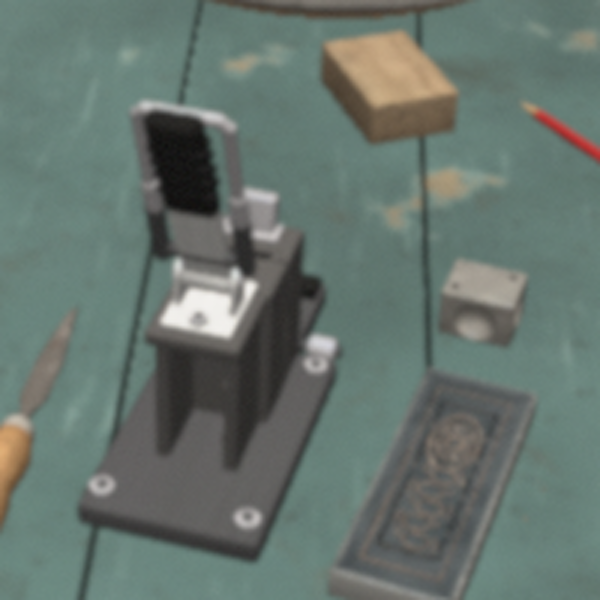

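View pics/t6.png

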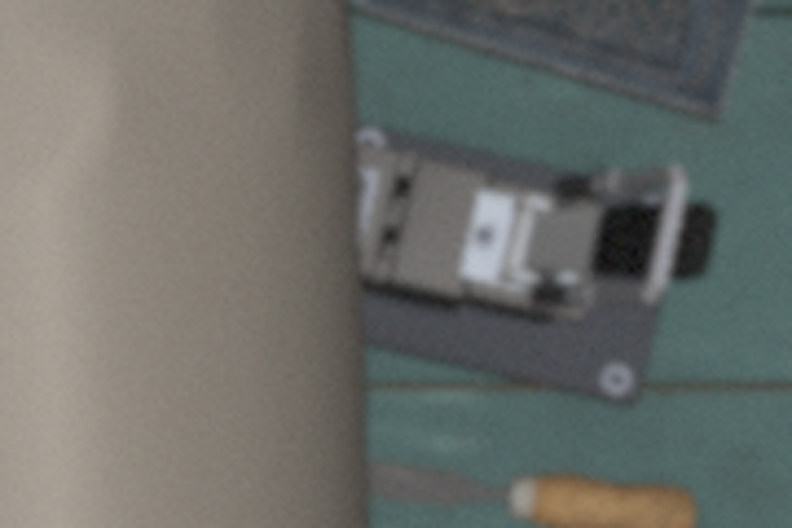

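```bash
python3 - <<'E'
from h import *
for (u,v) in ((715,240),(665,235)):
    X=onplane("top",(220+u/4.4,200+v/4.4),O,EY);print("top",toM(X))
for (u,v) in ((185,112),(187,105)):
    X=onplane("side",(240+u/3,170+v/3),O,EY);print("side",toM(X))
# triangulate bar: top & side
c1,d1=ray("top",(220+665/4.4,200+235/4.4));c2,d2=ray("side",(240+186/3,170+113/3))
A=np.array([d1,-d2]).T;s=np.linalg.lstsq(A,c2-c1,rcond=None)[0];print(toM(c1+d1*s[0]),toM(c2+d2*s[1]))
for th in(.95,1.05,1.1,1.2):
    X=M(-.048-.122*np.cos(th),0,.112+.122*np.sin(th));print(th,(proj("top",X)-[220,200])*4.4,(proj("side",X)-[240,170])*3)
E
```

```text
top [-0.1031  0.      0.2245]
top [-0.0886 -0.      0.2092]
side [-0.0774 -0.      0.2132]
side [-0.0748 -0.      0.2152]
[-0.0878  0.0011  0.2176] [-0.086  -0.0033  0.2181]
0.95 [[755.7428 255.098 ]] [[151.7103 166.0217]]
1.05 [[728.5    246.0011]] [[160.0757 139.1675]]
1.1 [[713.805  241.3568]] [[164.4176 126.4337]]
1.2 [[682.4903 231.9568]] [[173.3359 102.5562]]
```

>>> move_arm --pt "0 -0.07 0.13 0" --pt "0 -0.14 0.27 0" --pt "0 -0.22 0.4 0" --pt "0 -0.3 0.53 0" --pt "0 -0.38 0.66 0"

```text
time: 9.62
tool_pos: [0.515, -0.1134, 0.317]
tool_rot: [0.886, 1.57, -0.912]
contact_force: [0.6, -0.3, 0.8]
opening: 0.0004
```

```bash
python3 - <<'E'
from h import *
goto(-.145,0,.195)
E
```

```text
t 9.625 tcpM [-0.1481 -0.0053  0.317 ] F [ 0.5952 -0.3286  0.8041] open 0.00041362679620902986 
d_norm [ 0.305  -0.0135 -0.0078] twist -0.00013429414254915173 q6 -0.1340135034765397 R [[0.0, 0.974, -0.226], [-0.001, -0.226, -0.974], [-1.0, 0.001, 0.0]]
```

>>> move_arm --pt "0.1 -0.005 0 0" --pt "0.2 -0.01 0 0" --pt "0.28 -0.0135 0 0" --pt "0.305 -0.0135 0 0"

```text
time: 10.12
tool_pos: [0.5106, -0.1108, 0.1934]
tool_rot: [-1.665, 1.568, 2.819]
contact_force: [-0.1, -0.1, 0.8]
opening: 0.0002
```

```bash
python3 - <<'E'
from h import *
goto(-.12,0,.195)
cv2.imwrite("pics/s7.png",cv2.resize(robot.read_camera("side")[120:370,200:440,::-1],None,fx=2.4,fy=2.4,interpolation=cv2.INTER_CUBIC))
cv2.imwrite("pics/t7.png",cv2.resize(robot.read_camera("top")[200:320,220:400,::-1],None,fx=4.4,fy=4.4,interpolation=cv2.INTER_CUBIC))
E
```

```text
t 10.125 tcpM [-0.1465 -0.0005  0.1934] F [-0.0747 -0.1421  0.7808] open 0.0002263351598483708 
d_norm [-0.0039 -0.0012 -0.0663] twist -0.0003403576300759899 q6 -0.13226363814554698 R [[-0.003, 0.974, -0.226], [0.001, -0.226, -0.974], [-1.0, -0.003, -0.0]]
```

View pics/s7.png

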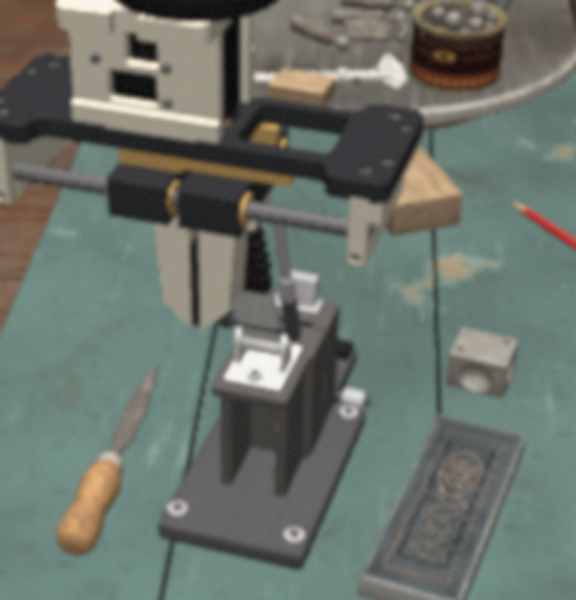

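View pics/t7.png

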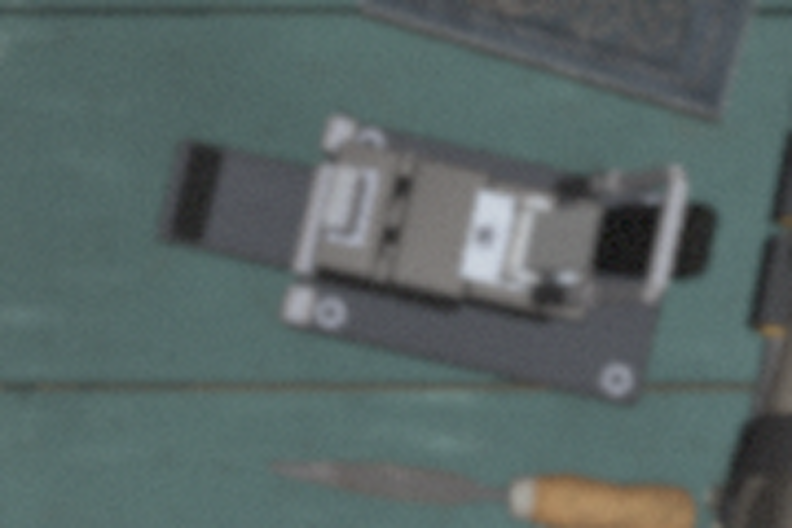

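>>> move_arm --pt "0 0 -0.03 0" --pt "0 0 -0.06 0" --pt "0 0 -0.09 0" --pt "0 0 -0.12 0" --pt "0 0 -0.15 0"

```text
time: 10.85
tool_pos: [0.5262, -0.0521, 0.1948]
tool_rot: [1.05, 1.57, -0.749]
contact_force: [-0.3, -0.9, -0.2]
opening: 0.0007
```

```bash
python3 - <<'E'
from h import *
goto(-.035,0,.195)
cv2.imwrite("pics/s8.png",cv2.resize(robot.read_camera("side")[120:370,200:440,::-1],None,fx=2.4,fy=2.4,interpolation=cv2.INTER_CUBIC))
E
```

```text
t 10.85 tcpM [-0.0858 -0.0025  0.1948] F [-0.2763 -0.8766 -0.2427] open 0.0007343424709399876 
d_norm [-0.0004 -0.0062 -0.127 ] twist 0.00016926103619236226 q6 -0.015928569440291352 R [[0.0, 0.974, -0.226], [-0.0, -0.226, -0.974], [-1.0, 0.0, 0.0]]
```

View pics/s8.png

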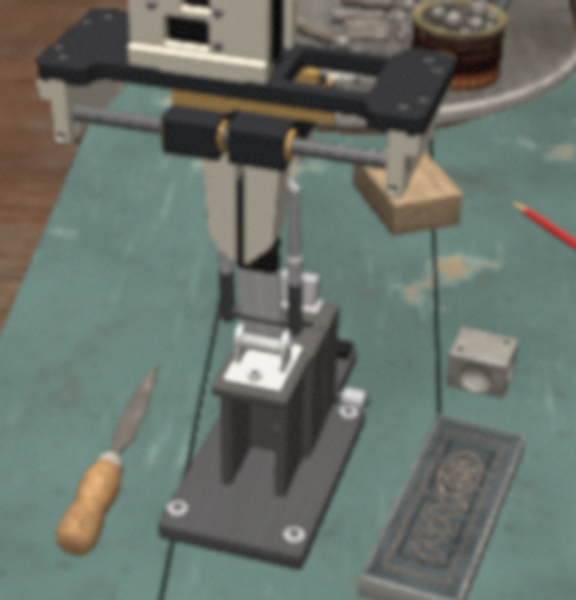

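>>> move_arm --pt "0 -0.003 -0.02 0" --pt "0 -0.005 -0.04 0" --pt "0 -0.006 -0.06 0" --pt "0 -0.006 -0.08 0" --pt "0 -0.006 -0.095 0"

```text
time: 11.52
tool_pos: [0.5322, -0.015, 0.1946]
tool_rot: [-1.002, 1.57, -2.8]
contact_force: [0.1, -0.6, -0.0]
opening: 0.001
```

```bash
python3 - <<'E'
from h import *
goto(-.035,0,.195)
cv2.imwrite("pics/s9.png",cv2.resize(robot.read_camera("side")[120:370,200:440,::-1],None,fx=2.4,fy=2.4,interpolation=cv2.INTER_CUBIC))
E
```

```text
t 11.525 tcpM [-0.0482  0.0001  0.1946] F [ 0.0729 -0.6372 -0.0326] open 0.0009724662537733957 
d_norm [-0.001   0.0002 -0.0331] twist 1.9563172035930165e-05 q6 0.05582067304321458 R [[-0.0, 0.974, -0.226], [-0.0, -0.226, -0.974], [-1.0, -0.0, 0.0]]
```

View pics/s9.png

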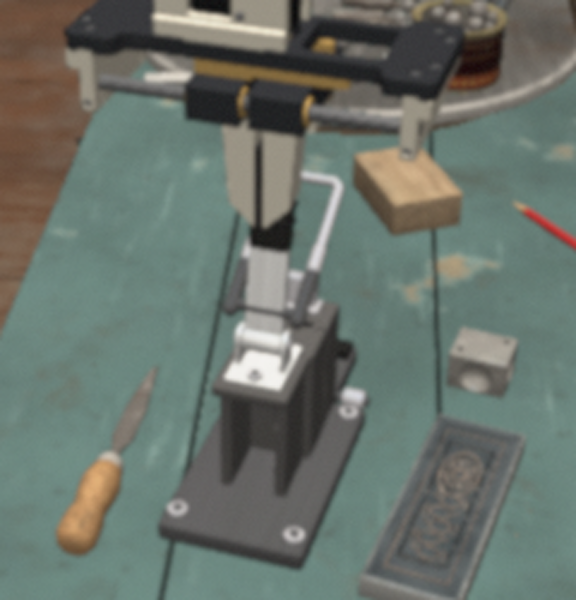

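>>> move_arm --pt "0 0 -0.01 0" --pt "0 0 -0.02 0" --pt "0 0 -0.025 0" --pt "0 0 -0.025 0"

```text
time: 12.08
tool_pos: [0.5345, -0.0056, 0.1947]
tool_rot: [2.205, 1.571, 0.406]
contact_force: [-0.3, -0.1, 0.2]
opening: 0.0
```

```bash
python3 - <<'E'
from h import *
goto(-.035,0,.195)
cv2.imwrite("pics/s10.png",cv2.resize(robot.read_camera("side")[120:370,200:440,::-1],None,fx=2.4,fy=2.4,interpolation=cv2.INTER_CUBIC))
E
```

```text
t 12.075 tcpM [-0.0386 -0.      0.1947] F [-0.3168 -0.1241  0.1753] open 4.78682079032028e-05 
d_norm [-0.0007 -0.0001 -0.0089] twist -5.0765540273308336e-05 q6 0.07396150885437439 R [[0.0, 0.974, -0.226], [0.0, -0.226, -0.974], [-1.0, 0.0, -0.0]]
```

View pics/s10.png

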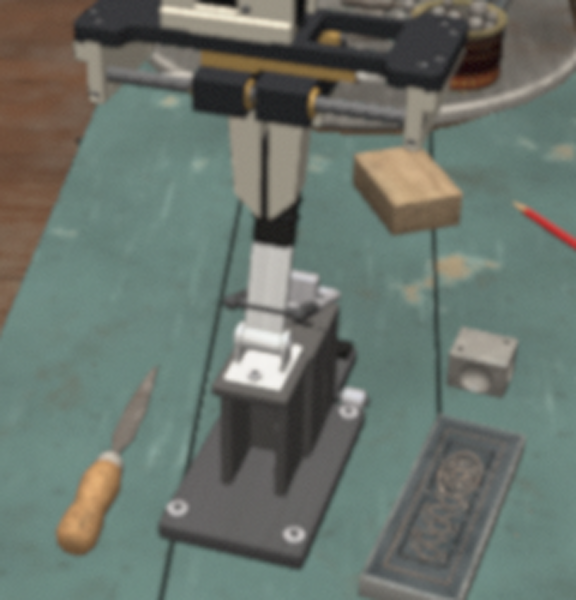

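>>> move_arm --pt "0 0 0.08 0" --pt "-0.04 0 0.12 0" --pt "-0.16 0 0.14 0" --pt "-0.29 0 0.14 0" --pt "-0.29 0 0.14 0"

```text
time: 12.75
tool_pos: [0.5236, -0.0609, 0.3163]
tool_rot: [1.575, 1.56, -0.225]
contact_force: [-0.0, 0.8, -0.1]
opening: 0.0005
```

```bash
python3 - <<'E'
from h import *
goto(-.035,0,.195)
cv2.imwrite("pics/s11.png",cv2.resize(robot.read_camera("side")[170:370,240:440,::-1],None,fx=3,fy=3,interpolation=cv2.INTER_CUBIC))
cv2.imwrite("pics/t11.png",cv2.resize(robot.read_camera("top")[200:320,220:400,::-1],None,fx=4.4,fy=4.4,interpolation=cv2.INTER_CUBIC))
E
```

```text
t 12.75 tcpM [-0.0949 -0.0019  0.3163] F [-0.0362  0.842  -0.1245] open 0.0005241433121805208 
d_norm [ 0.3033 -0.008  -0.1497] twist -0.0008641171366055763 q6 -0.032739664075081366 R [[0.01, 0.974, -0.227], [-0.002, -0.227, -0.974], [-1.0, 0.01, -0.0]]
```

View pics/s11.png

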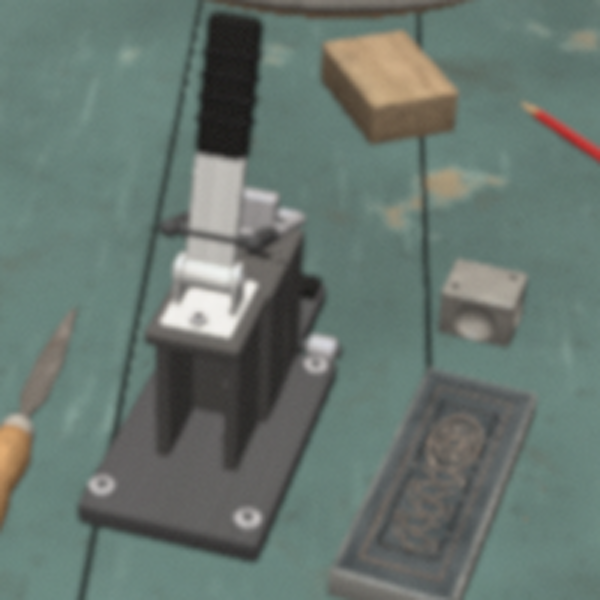

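View pics/t11.png

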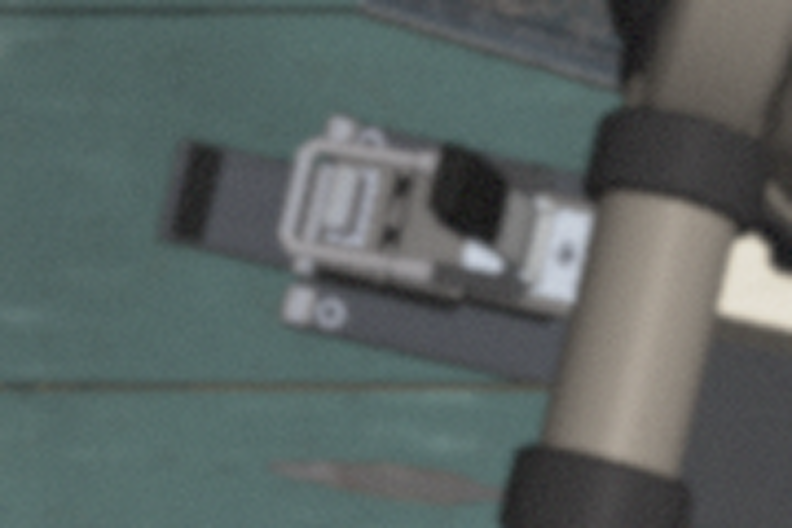

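>>> move_arm --pt "0 0 -0.11 0" --pt "0 0 -0.22 0" --pt "0 0 -0.31 0" --pt "0.15 -0.005 -0.315 0" --pt "0.305 -0.005 -0.315 0"

```text
time: 13.48
tool_pos: [0.5477, 0.0638, 0.1865]
tool_rot: [-1.584, 1.57, 2.902]
contact_force: [1.0, -1.4, 0.4]
opening: 0.0003
```

```bash
python3 - <<'E'
from h import *
goto(.03,0,.195)
cv2.imwrite("pics/s12.png",cv2.resize(robot.read_camera("side")[120:370,200:440,::-1],None,fx=2.4,fy=2.4,interpolation=cv2.INTER_CUBIC))
E
```

```text
t 13.475 tcpM [0.032  0.0028 0.1865] F [ 0.9993 -1.3958  0.4027] open 0.000288262181270583 
d_norm [-0.0211  0.0069  0.0051] twist 0.0011234940352537136 q6 0.2035666547495182 R [[-0.0, 0.974, -0.225], [0.0, -0.225, -0.974], [-1.0, -0.0, -0.0]]
```

View pics/s12.png

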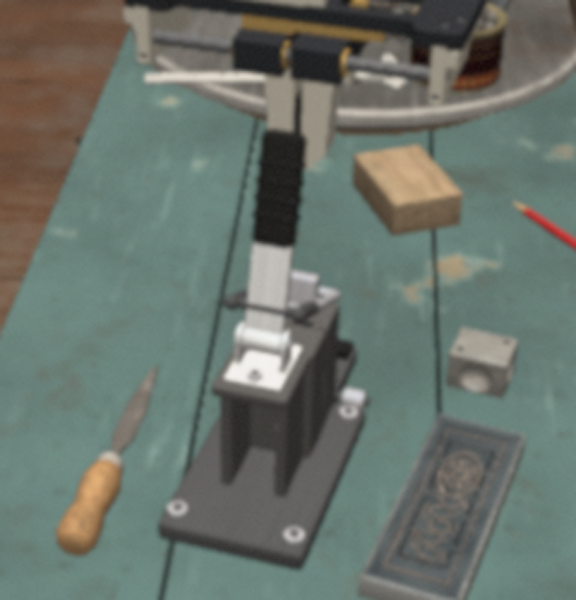

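>>> move_arm --pt "-0.01 0.007 0.04 0" --pt "-0.02 0.007 0.07 0" --pt "-0.03 0.007 0.1 0" --pt "-0.04 0.007 0.13 0" --pt "-0.045 0.007 0.16 0"

```text
time: 14.15
tool_pos: [0.5368, -0.001, 0.2078]
tool_rot: [1.67, 1.569, -0.129]
contact_force: [0.7, 0.6, -0.6]
opening: 0.0004
```

```bash
python3 - <<'E'
from h import *
goto(-.068,0,.2025)
cv2.imwrite("pics/s13.png",cv2.resize(robot.read_camera("side")[120:370,200:440,::-1],None,fx=2.4,fy=2.4,interpolation=cv2.INTER_CUBIC))
E
```

```text
t 14.15 tcpM [-0.0336 -0.0012  0.2078] F [ 0.7348  0.6389 -0.5964] open 0.0004490806116624661 
d_norm [ 0.0132 -0.003   0.0859] twist -0.0005490162202344588 q6 0.08360119289921937 R [[0.002, 0.974, -0.226], [-0.0, -0.226, -0.974], [-1.0, 0.002, -0.0]]
```

View pics/s13.png

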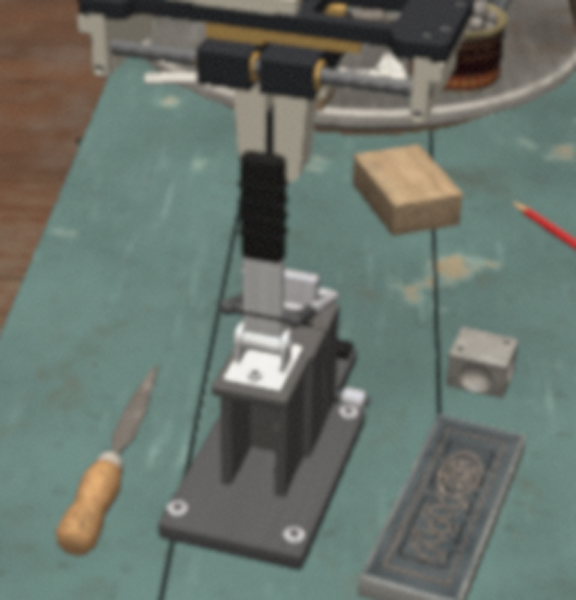

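>>> move_arm --pt "0.003 -0.003 0.03 0" --pt "0.007 -0.003 0.06 0" --pt "0.013 -0.003 0.086 0" --pt "0.022 -0.003 0.108 0" --pt "0.032 -0.003 0.129 0"

```text
time: 14.82
tool_pos: [0.5235, -0.0505, 0.1935]
tool_rot: [-1.61, 1.57, 2.874]
contact_force: [0.2, 0.9, 0.1]
opening: 0.0004
```

```bash
python3 - <<'E'
from h import *
goto(-.1007,0,.184)
cv2.imwrite("pics/s14.png",cv2.resize(robot.read_camera("side")[120:370,200:440,::-1],None,fx=2.4,fy=2.4,interpolation=cv2.INTER_CUBIC))
cv2.imwrite("pics/t14.png",cv2.resize(robot.read_camera("top")[200:320,220:400,::-1],None,fx=4.4,fy=4.4,interpolation=cv2.INTER_CUBIC))
E
```

```text
t 14.825 tcpM [-0.0849  0.0005  0.1935] F [0.2254 0.8989 0.1483] open 0.0003715734206224643 
d_norm [0.0237 0.0013 0.0396] twist -0.00022388641050857434 q6 -0.013994992711451165 R [[-0.0, 0.974, -0.226], [0.0, -0.226, -0.974], [-1.0, -0.0, -0.0]]
```

View pics/s14.png

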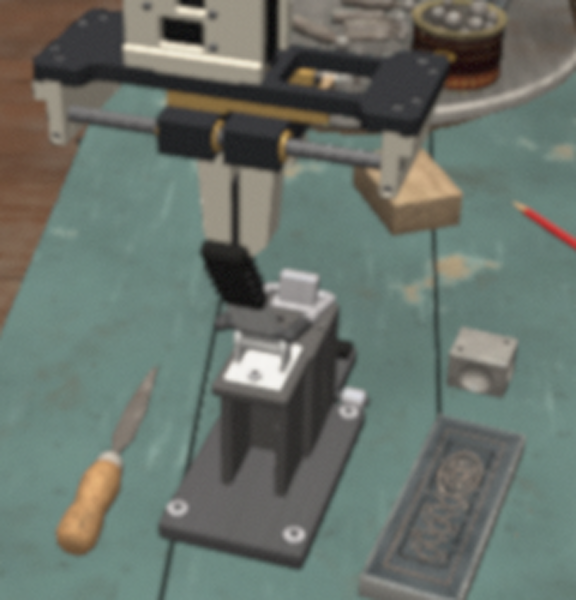

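View pics/t14.png

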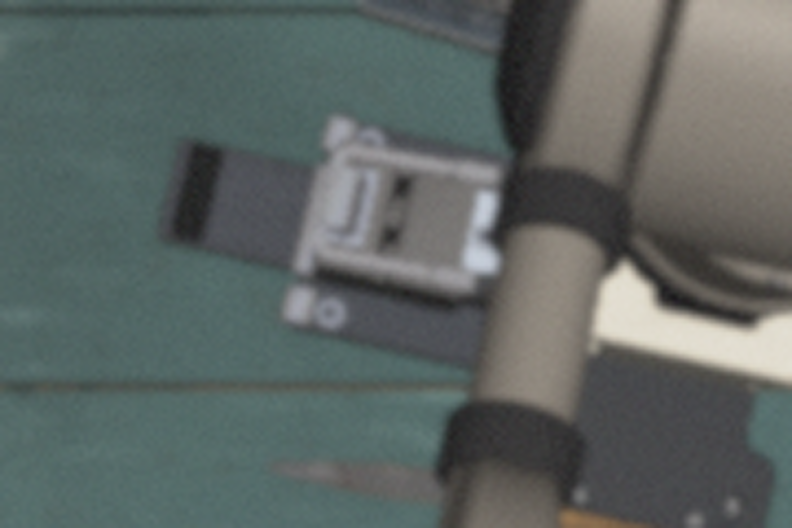

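>>> move_arm --pt "0.011 0 0.02 0" --pt "0.024 0 0.04 0" --pt "0.04 0 0.057 0" --pt "0.057 0 0.072 0" --pt "0.077 0 0.086 0"

```text
time: 15.55
tool_pos: [0.5159, -0.084, 0.1626]
tool_rot: [0.595, 1.571, -1.204]
contact_force: [0.4, 1.4, 0.8]
opening: 0.0004
```

```bash
python3 - <<'E'
from h import *
goto(-.1292,0,.1408)
cv2.imwrite("pics/s15.png",cv2.resize(robot.read_camera("side")[120:370,200:440,::-1],None,fx=2.4,fy=2.4,interpolation=cv2.INTER_CUBIC))
E
```

```text
t 15.55 tcpM [-0.1192  0.0004  0.1626] F [0.4013 1.3847 0.8037] open 0.00042990034470965626 
d_norm [0.0546 0.0009 0.0251] twist -0.0002107099553370517 q6 -0.0799057042505834 R [[0.0, 0.974, -0.226], [-0.0, -0.226, -0.974], [-1.0, 0.0, 0.0]]
```

View pics/s15.png

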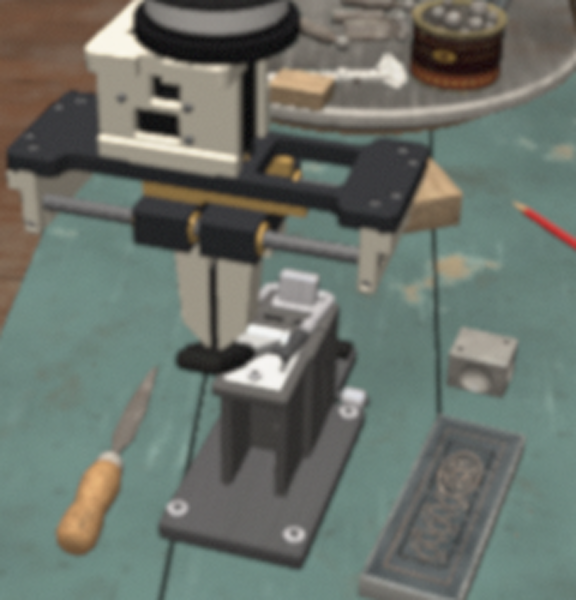

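>>> move_arm --pt "0.02 0 0.011 0" --pt "0.04 0 0.02 0" --pt "0.06 0 0.026 0" --pt "0.08 0 0.03 0" --pt "0.1 0 0.033 0"

```text
time: 16.23
tool_pos: [0.513, -0.0965, 0.1225]
tool_rot: [-1.026, 1.571, -2.825]
contact_force: [0.0, 0.1, -0.1]
opening: 0.0001
```

```bash
python3 - <<'E'
from h import *
goto(-.133,0,.1175)
cv2.imwrite("pics/s16.png",cv2.resize(robot.read_camera("side")[120:370,200:440,::-1],None,fx=2.4,fy=2.4,interpolation=cv2.INTER_CUBIC))
E
```

```text
t 16.225 tcpM [-0.132   0.0004  0.1225] F [ 0.0413  0.0992 -0.0753] open 5.5304074163576916e-05 
d_norm [0.0125 0.001  0.0025] twist -0.00017658382083141078 q6 -0.10472668675479548 R [[-0.0, 0.974, -0.226], [-0.0, -0.226, -0.974], [-1.0, -0.0, 0.0]]
```

View pics/s16.png

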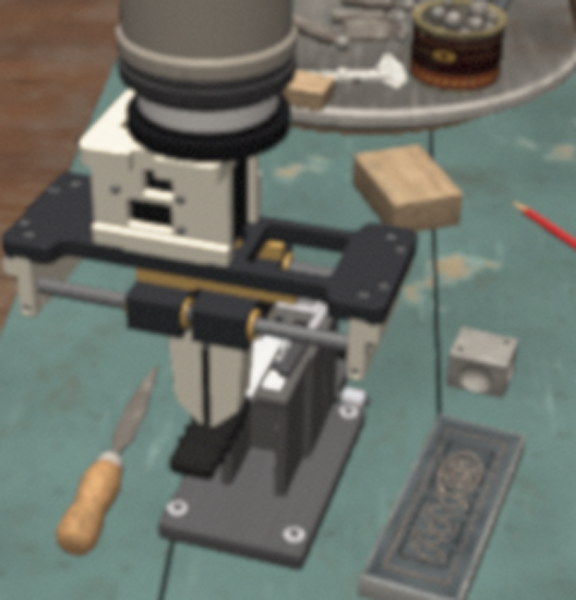

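>>> move_arm --pt "0.007 0 0 0" --pt "0.013 0 0 0" --pt "0.016 0 0 0" --pt "0.016 0 0 0"

```text
time: 16.77
tool_pos: [0.5132, -0.0964, 0.1176]
tool_rot: [1.376, 1.57, -0.422]
contact_force: [-1.1, 0.2, 5.5]
opening: 0.0003
```

>>> move_arm --pt "-0.06 0 0 0" --pt "-0.2 0 0 0" --pt "-0.34 0 0.05 0" --pt "-0.45 0 0.15 0" --pt "-0.45 0 0.3 0"

```text
time: 17.4
tool_pos: [0.4874, -0.2142, 0.3012]
tool_rot: [1.276, 1.562, -0.52]
contact_force: [1.7, -0.1, -0.3]
opening: 0.0006
```

```bash
python3 - <<'E'
from h import *
goto(-.133,0,.1175)
cv2.imwrite("pics/s17.png",cv2.resize(robot.read_camera("side")[170:370,240:440,::-1],None,fx=3,fy=3,interpolation=cv2.INTER_CUBIC))
cv2.imwrite("pics/t17.png",cv2.resize(robot.read_camera("top")[160:320,220:400,::-1],None,fx=3.7,fy=3.7,interpolation=cv2.INTER_CUBIC))
E
```

```text
t 17.4 tcpM [-0.2524 -0.0012  0.3012] F [ 1.7168 -0.0996 -0.2828] open 0.0005899714929481586 
d_norm [ 0.4585 -0.0062 -0.2998] twist 0.002684136238855217 q6 -0.3333763354008337 R [[0.008, 0.975, -0.223], [-0.005, -0.223, -0.975], [-1.0, 0.009, 0.003]]
```

View pics/s17.png

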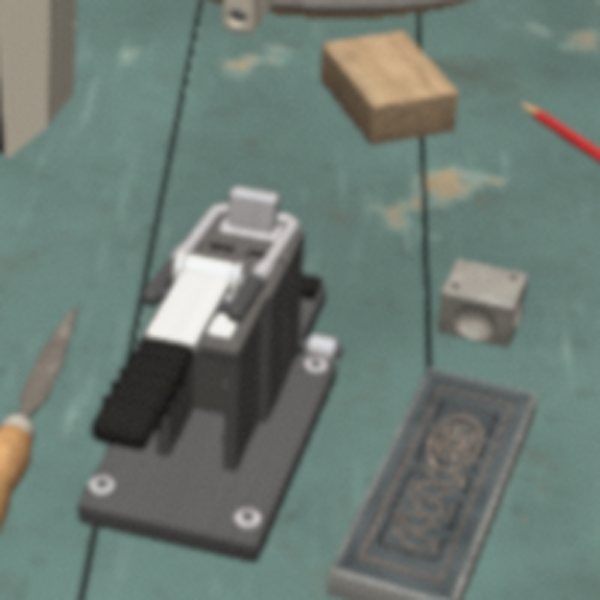

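View pics/t17.png

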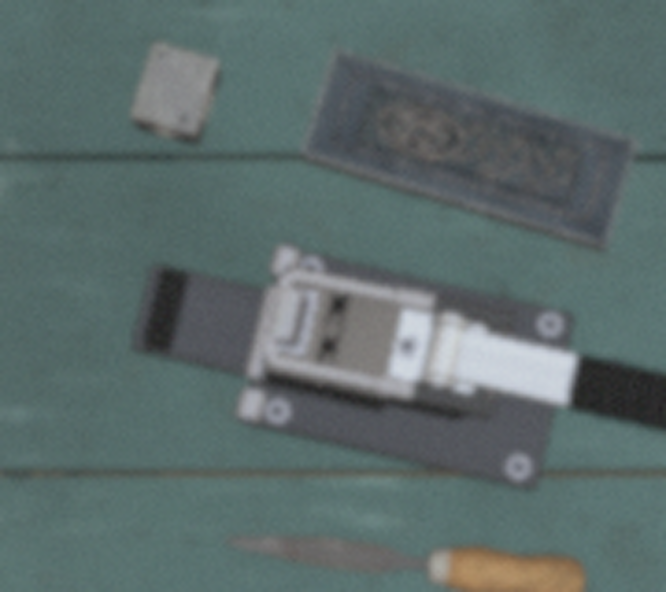

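```bash
python3 - <<'E'
from h import *
for th in(0,.1,.25):
    X=[M(-.048-.122*np.cos(th)+.0055*np.sin(th),y,.112+.122*np.sin(th)+.0055*np.cos(th)) for y in(-.0125,.0125)];print(th,(proj("side",X)-[240,170])*3)
print(robot.observe()['qvel'].round(3))
E
```

```text
0 [[141.5028 432.9417]
 [ 83.4221 420.3611]]
0.1 [[142.025  407.8084]
 [ 83.453  395.3372]]
0.25 [[144.7667 366.6569]
 [ 85.5953 354.4178]]
[0.075 0.002 0.044 0.051 0.012 0.077]
```

>>> move_arm --pt "0 0 0 0" --pt "0 0 0 0" --pt "0 0 0 0"

```text
time: 17.88
tool_pos: [0.4862, -0.2121, 0.2966]
tool_rot: [-2.216, 1.57, 2.27]
contact_force: [0.3, -0.1, 0.3]
opening: 0.0002
```

```bash
python3 - <<'E'
from cell import robot
print(robot.hand_in())
E
```

```text
the job is handed in; nothing more can be done
None
```

The mould is closed and latched, and I handed the job in at about 17.9 s of the 56 s allowed; the hand-in gave no verdict.

- **Closing the half:** I pinched it by its sides, swung it upright and let go. It stood shut against the fixed half.
- **Hooking the loop:** I pushed the lever past upright with the closed fingers, and the wire loop dropped over the claw, which the top view confirmed.
- **Throwing the lever:** I pushed it back down past the toggle. It was already down when I got there. A light press of about 5 N found it against its stop.

**Last checks:**
- **Lever:** In the side picture the grip's end lies about 10 px of the enlarged crop below where a fully shut lever should appear. That fits a small offset in my position estimate, and at 0.1 rad open it would be about 25 px above that point.
- **Loop, half and bystanders:** The loop's bar is behind the claw and the half is shut. By eye, the doming block, die and file have not moved.
- **Robot:** It was clear of everything when I handed in.

Two things I did not resolve: my estimate of the mould's position is 2–3 mm off from one view to the other. I also felt no firm stop when closing the half, so I judged it shut from the pictures.

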